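# Load the idler block and hold the tensioner back

### The job

Drop one of the two steel bushes into each of the two round pockets of the idler block, so that both sit upright on the pocket floors. Then push the sprung tensioner arm back by its upright post until its tooth clicks past the pawl, press it a good bit further back so that the pawl carries no load, and finish while still holding it there with the fingers on the post: do not let go. Leave the white spacer, the roll of brown tape and the hex key set where they lie.

Things in the scene. Friction and masses are not known exactly. Their poses are not given: they have to be found in the camera images.
- bush_1: plain grey turned steel bush, a cylinder 25 mm in diameter and 22 mm tall with a small bore, standing upright on the table, 60 g; origin at the centre of its underside, z up. The two bushes are alike and either may go into either pocket
- bush_2: the second steel bush, like bush_1
- bush_1_center (a point): centre of bush_1, on its axis 11 mm above its underside
- bush_2_center (a point): centre of bush_2, on its axis 11 mm above its underside
- tensioner_fixture: fixed aluminium base plate 220 x 230 x 10 mm (x, y, z) on the table; position and yaw vary; origin at the centre of its underside, z up, x away from the robot at yaw 0. Carries the idler block near its -x edge, behind it the grey tensioner arm on a vertical pivot, and at its -y edge the pawl in a guide (35 mm wide, 30 mm above the table; pawl's knob to 38 mm)
- idler_block (a point): dark steel block 50 x 130 x 24 mm (x, y, z) fixed on the plate, centred at plate x = -75, y = 0 mm, same axes; this point is the centre of its top face, 34 mm above the table, which has two round blind pockets
- idler_block_hole0 (a point): centre of the mouth of the pocket at plate y = +32 mm, in the block's top face 34 mm above the table; 32 mm bore with a small chamfer, 12 mm deep, floor 22 mm above the table. A seated bush stands 10 mm proud and its centre is 1 mm below this point
- idler_block_hole1 (a point): centre of the mouth of the like pocket at plate y = -32 mm
- pivot_axis (a point): point on the vertical pivot axis of the tensioner arm, at plate x = 30, y = -25 mm, 78 mm above the table; the spring hub round it ends 59 mm above the table
- tensioner_arm (a joint): angle of the arm about its pivot (rad): 0 at rest on the near stop; grows as the post is pushed back (clockwise from above, roughly along plate +x); rear stop 0.78. Force needed at the post: 3.5 N at rest, up to 7.5 N on the tooth's ramp (0.08 to 0.42), 9 N at the rear. Clicks at about 0.5; let go, it would fall back onto the pawl and stay at 0.52; from 0.60 on it is clear of the pawl
- push_post: upright 16 mm round steel post at the arm's free end, 115 mm from the pivot, free to turn with the black roller round its foot (39 mm wide, 34 to 52 mm above the table); free from 54 to 86 mm above the table. Origin on its axis 34 mm above the table. From the pivot it lies 110 degrees counterclockwise of plate x at rest (plate x = -9, y = 83 mm), at the rear stop 65 degrees
- post_top (a point): centre of the post's top face, 86 mm above the table
- pawl (a joint): travel of the pawl slider (m): 0 when sprung fully in towards the arm's hub, about 0.0045 when the tooth lifts it, back to 0 with the click
- spacer: white moulded plastic spacer with a flange, 32 mm in diameter, 22 mm tall, standing near the bushes; a bystander; origin at the centre of its underside
- tape_roll: wide roll of brown parcel tape, 92 mm in diameter, 48 mm tall, lying flat; a bystander
- hex_keys: hex key set in a red holder, 26 x 85 x 21 mm; a bystander

How it is judged:
By the outcome, as a careful person would: the job done as asked, in the order asked, and still so for the second after the job is handed in, while the arm keeps its last pose, push and grip.
It also fails if it takes over 72 s, if anything falls off the work surface, if the arm or the gripper's body presses on something with over 40 N, if the wrist force passes 120 N, or if a joint passes its speed limit or range.

### The arm

A 6-joint arm with a two-finger parallel gripper is mounted at the origin on the work surface; the furniture and walls round the work are solid. World frame = base frame: x ahead of the robot, y to its left, z up, the work surface at z = 0. Lengths are in m, angles in degrees, forces in N, time in s.
With the tool pointing down it reaches from about 0.375 to 0.9 m from the base axis. Payload 3.1 kg.
Tool frame: the origin (TCP) lies between the finger pads; the fingertips stand 25 mm ahead of it and the grasp point (between the pads) lies 6 mm ahead of it; z points along the fingers, y is the line along which they close (so a half turn about z gives the same grasp; the last joint's range is limited). The gripper opens to 87 mm and grips with 3 to 60 N. Pads are 19 mm wide; open, the fingers measure 117 mm over their backs; the gripper's body (75 mm by 190 mm) begins 51 mm behind the grasp point.
Start: joints at [63.054, 30.224, 82.088, -0, 67.689, -10.227], TCP at [0.18, 0.599, 0.248] pointing down, gripper open.
Joint ranges: [-176.69, 176.69], [-43.24, 126.21], [12.49, 139.97], [-82, 262], [0, 151.66], [-163.58, 163.58]. Speed limits (degrees/s): [159.86, 159.86, 180, 180, 180, 180].

### API

Orientations are given as [roll, pitch, yaw] about the fixed x, y, z axes, in that order (R = Rz(yaw) Ry(pitch) Rx(roll)).
In Python, from station import ctrl gives the robot as it stands.
- The arm moves only by the shell command python3 shift.py 'ROWS' [FORCE]. ROWS is a JSON list of rows, 1 to 8 of them, each of 5 numbers: the finger opening in m, then dx, dy, dz in m, then a turn about the tool's z in degrees; each row is the pose to reach, as a shift and turn from the pose commanded when the command began, along the tool's axes at that moment; what a row does not reach only later rows make up. A row lasts 1/10 s, in which the tool goes at most 0.05 m and 8.59 degrees, less where a joint would pass 70% of its speed; a pose out of reach is approached as far as the arm can. The fingers move at their own pace and stop on an object; FORCE is the grip in N (left out, the last holds). Time passes only in rows, so rows that do not move let the fingers close. It prints the time, the measured TCP pose, the force, the opening and the grip force at its end.
- ctrl.sense(): the state, without advancing time (a new reading comes with each control period).
- ctrl.capture(name): name is "side" or "top"; returns the picture (384x512x3 uint8, blue, green, red); there is no depth.
- ctrl.camera_params(name): a dict with "fx", "fy", "cx", "cy" (pixels), "rvec" (rotation vector, rad) and "tvec" (3), from world to camera coordinates, as OpenCV has them. Camera axes: x right, y down, z forward; pixel columns grow to the right and rows downward; lengths in m; the calibration is good to about 2 mm. A picture is of the moment at which its call begins. camera_params takes no time and is no camera call.
- ctrl.finish_job(): hands the job in; it is judged then, once.
The state is a dict: "t": time; "qpos": joint angles; "joint_vel": joint speeds; "joint_efforts": joint torques, N m; "position": TCP position; "ee_rot": TCP orientation; "force": force on the tool from outside, world axes, zero at the start; "torque": the same for the moment, N m; "finger_gap": finger opening in m; "gripper_force": force on a finger pad.
Only numpy, scipy, OpenCV 4.12 (cv2) and the standard library are available. Lean on these libraries where they do the work, as an engineer would, in place of code of your own. Each camera call takes 0.05 s, during which the arm holds its last target. There are 200 camera calls.

## Working session

There is one attempt and no reset: what is moved stays moved. The work goes in short steps, Python scripts to look and compute and a shell command to move; the robot and the scene stay as the last step left them, time stands still between calls to the robot, and variables do not carry over. Pictures are saved under pics/ and viewed, at most 10 in all, crops included, and the job is handed in when it is done.

```bash
mkdir -p pics; ls
python3 - <<'E'
from station import ctrl
import cv2
for n in("side","top"):
    cv2.imwrite(f"pics/{n}0.png",cv2.resize(ctrl.capture(n),(800,600),interpolation=cv2.INTER_CUBIC)); print(n,ctrl.camera_params(n))
print(ctrl.sense())
E
```

```text
pics
shift.py
station.py
side {'fx': 422.5790234975458, 'fy': 422.5790234975458, 'cx': 250.3120830954203, 'cy': 192.99396277866595, 'rvec': array([ 2.16703411, -0.37987642,  0.21967504]), 'tvec': array([-0.57611549,  0.12707222,  0.96076829])}
top {'fx': 495.4529274606805, 'fy': 495.4529274606805, 'cx': 257.4914498277899, 'cy': 191.6041279840331, 'rvec': array([ 2.11871811, -2.15093554,  0.15433807]), 'tvec': array([-0.09769363,  0.56244822,  1.2672669 ])}
{'t': 0.1, 'qpos': array([ 6.30532516e+01,  3.02745004e+01,  8.21486499e+01,  1.98190737e-04,
        6.76916103e+01, -1.02263611e+01]), 'joint_vel': array([ 0.10398035, -0.03482718, -0.18312454,  0.07183195,  0.01533675,
       -0.05990747]), 'joint_efforts': array([-9.97366874e-05, -4.40986562e+01, -1.77152038e+01,  6.35259342e-02,
        5.32573136e-02, -3.73590797e-05]), 'position': array([0.17948989, 0.59802702, 0.24666242]), 'ee_rot': array([-1.79887095e+02, -2.05545964e-02,  1.63279517e+02]), 'force': array([-0.17445537, -0.11555575, -0.11193416]), 'torque': array([-0.00040678,  0.04177462,  0.03330056]), 'gripper_force': 0.0, 'finger_gap': 0.0870304978519729}
```

View pics/top0.png

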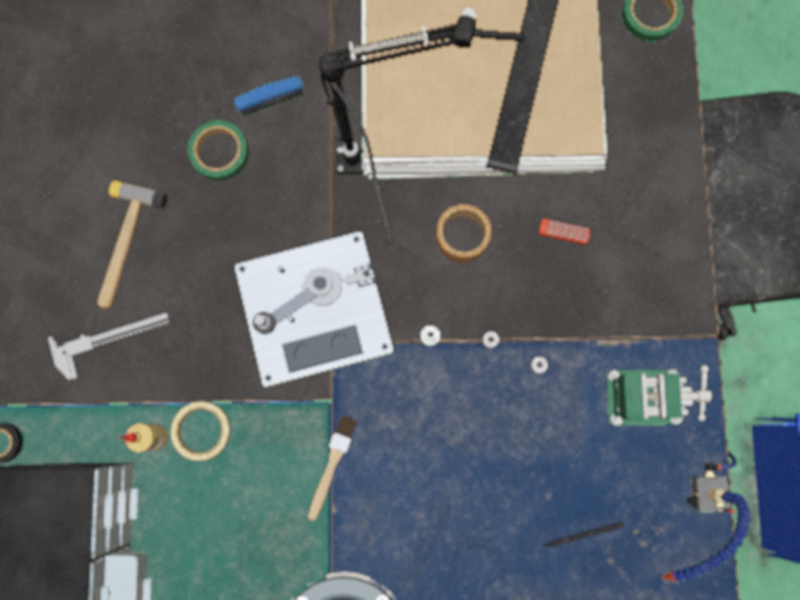

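View pics/side0.png

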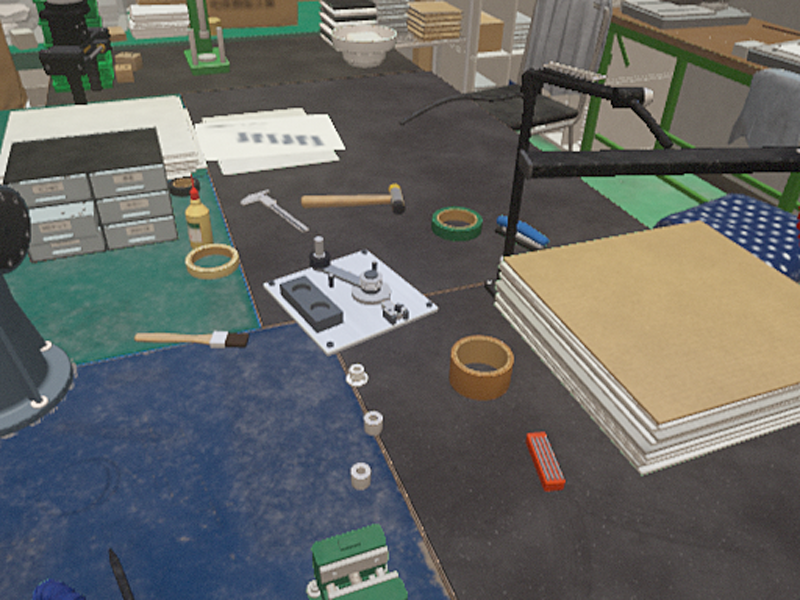

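The top view shows the plate around (315,310), with the block's pockets towards the robot. The flanged spacer is at (430,335), and the bushes are at (491,339) and (540,365). The tape is at (464,231) and the hex keys at (565,231). I'll enlarge the work area.

Run:
```python
from station import ctrl
import cv2
a=ctrl.capture("top"); cv2.imwrite("pics/top_raw.png",a)
cv2.imwrite("pics/c1.png",cv2.resize(a[145:250,145:255],None,fx=5.6,fy=5.6,interpolation=cv2.INTER_CUBIC))
cv2.imwrite("pics/c2.png",cv2.resize(a[195:245,260:360],None,fx=8,fy=8,interpolation=cv2.INTER_CUBIC))
s=ctrl.capture("side"); cv2.imwrite("pics/side_raw.png",s)
```

```text
(no output)
```

View pics/c1.png

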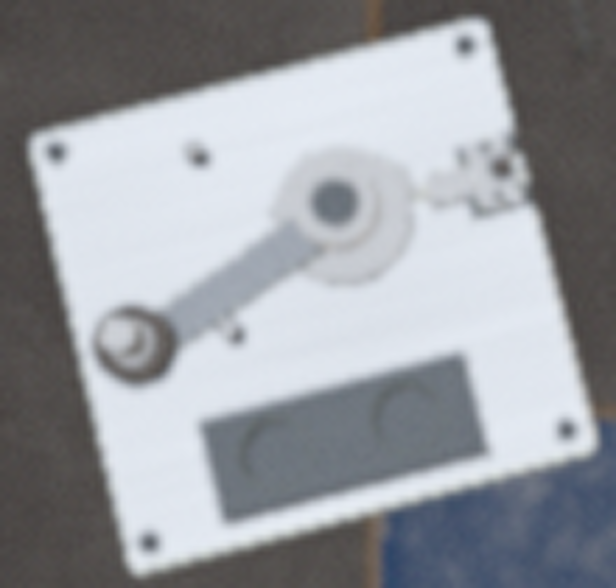

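View pics/c2.png

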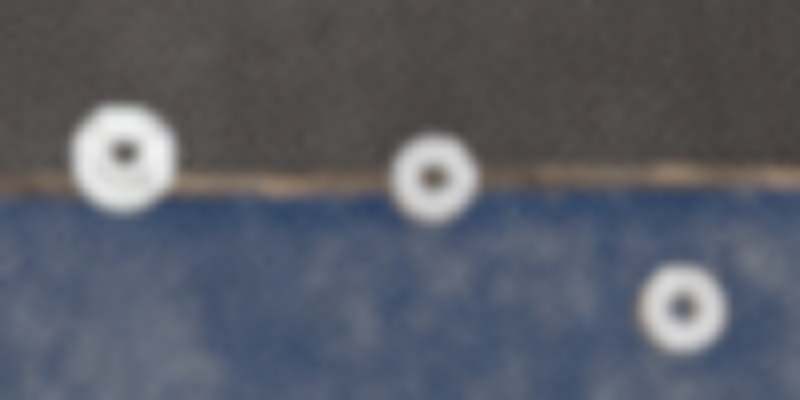

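Crop c1: the plate corners are at about (28,142), (489,13), (602,451) and (133,580). The block's top corners are at (202,422), (463,353), (488,452) and (226,523). The post top is at about (116,336). Crop c2: the bush tops are at (433,178) and (683,308), and the spacer is at (124,158).

```bash
cat > h.py <<'E'
import numpy as np, cv2
from scipy.optimize import least_squares
from station import ctrl
def K(n):
    p=ctrl.camera_params(n); return np.array([[p['fx'],0,p['cx']],[0,p['fy'],p['cy']],[0,0,1]]),np.array(p['rvec']),np.array(p['tvec'])
def proj(n,X):
    k,r,t=K(n); return cv2.projectPoints(np.array(X,float).reshape(-1,3),r,t,k,None)[0].reshape(-1,2)
def ray(n,uv,z):
    k,r,t=K(n); R=cv2.Rodrigues(r)[0]; d=R.T@np.linalg.inv(k)@np.array([*uv,1.]); c=-R.T@t
    return c+d*(z-c[2])/d[2]
def nat(uv,off,s): return (np.array(uv,float)+.5)/s-.5+np.array(off)
def w(P,p):  # plate->world
    x,y,a=P;p=np.array(p,float).reshape(-1,3);c,s=np.cos(a),np.sin(a)
    return np.c_[x+c*p[:,0]-s*p[:,1],y+s*p[:,0]+c*p[:,1],p[:,2]]
E
cat > m.py <<'E'
from h import *
uv=nat([(28,142),(489,13),(602,451),(133,580),(202,422),(463,353),(488,452),(226,523)],(145,145),5.6)
pl=[(.11,.115,.01),(.11,-.115,.01),(-.11,-.115,.01),(-.11,.115,.01),(-.05,.065,.034),(-.05,-.065,.034),(-.1,-.065,.034),(-.1,.065,.034)]
f=least_squares(lambda P:(proj("top",w(P,pl))-uv).ravel(),[.5,.05,.2]);P=f.x
print("plate",P[:2],np.degrees(P[2]),"res px",f.fun.reshape(-1,2).round(1).tolist())
pts={'hole0':(-.075,.032,.034),'hole1':(-.075,-.032,.034),'post_top':(-.00933,.083,.086),'pivot':(.03,-.025,.078)}
for k,v in pts.items(): X=w(P,v)[0]; print(k,X.round(4),"side px*1.5625",(proj("side",X)[0]*1.5625).round(1))
print("post top seen",ray("top",nat((116,336),(145,145),5.6),.086))
for n,u in (("A",(433,178)),("B",(683,308)),("sp",(124,158))):
    X=ray("top",nat(u,(260,195),8),.022); print(n,X.round(4),"side",(proj("side",X)[0]*1.5625).round(1))
s=cv2.imread("pics/side_raw.png")
b=cv2.resize(s[225:320,200:270],None,fx=5,fy=5,interpolation=cv2.INTER_CUBIC)
c=cv2.resize(s[145:230,165:285],None,fx=4,fy=4,interpolation=cv2.INTER_CUBIC)
o=np.zeros((max(len(b),len(c)),b.shape[1]+c.shape[1],3),np.uint8);o[:len(b),:350]=b;o[:len(c),350:]=c
for v in pts.values():
    u=proj("side",w(P,v))[0]; u=(u-[165,145]+.5)*4-.5+[350,0]; cv2.drawMarker(o,tuple(int(i) for i in u.round()),(0,0,255),0,9)
for u in ((433,178),(683,308)):
    X=ray("top",nat(u,(260,195),8),.022);u=proj("side",X)[0]; u=(u-[200,225]+.5)*5-.5;cv2.drawMarker(o,tuple(int(i) for i in u.round()),(0,0,255),0,9)
cv2.imwrite("pics/o.png",o)
E
python3 m.py
```

```text
plate [0.5539306  0.04917757] 14.365954777865982 res px [[0.4, -0.4], [-0.8, 1.0], [-0.2, -0.2], [0.5, -0.7], [-0.6, 0.2], [0.3, -0.4], [0.7, 0.1], [-0.3, 0.4]]
hole0 [0.4733 0.0616 0.034 ] side px*1.5625 [301.2 287.5]
hole1 [ 4.892e-01 -4.000e-04  3.400e-02] side px*1.5625 [319.9 305.8]
post_top [0.5243 0.1273 0.086 ] side px*1.5625 [318.5 237.8]
pivot [0.5892 0.0324 0.078 ] side px*1.5625 [371.  262.6]
post top seen [0.52442007 0.1292462  0.086     ]
A [ 0.4939 -0.2547  0.022 ] side [373.4 415.9]
B [ 0.4494 -0.3359  0.022 ] side [361.1 468.8]
sp [ 0.5022 -0.152   0.022 ] side [356.  367.4]
```

View pics/o.png

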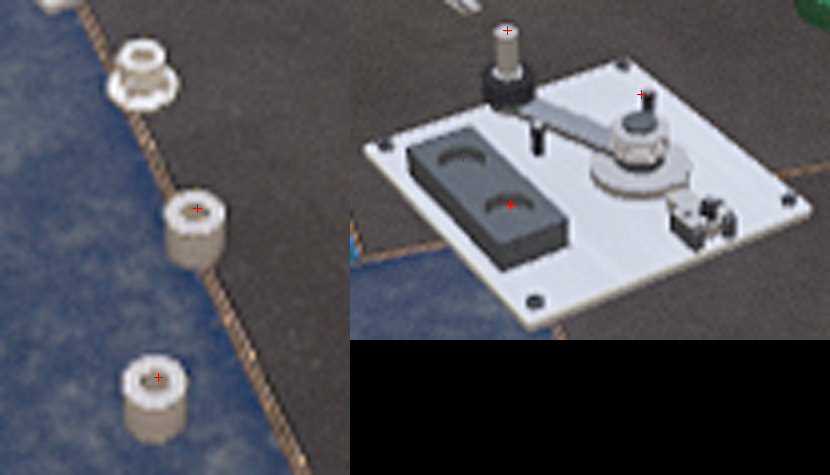

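The top fit and the side view agree to within about 2 mm. The pocket markers sit on the pockets, and the post and bush tops match. Moving off on an arc that stays within reach.

```bash
R='[0.05,-0.345,-0.209,0,0]'; python3 shift.py '[[0.05,-0.345,-0.209,0,0],[0.05,-0.345,-0.209,0,0],[0.05,-0.345,-0.209,0,0],[0.05,-0.345,-0.209,0,0],[0.05,-0.345,-0.209,0,0],[0.05,-0.345,-0.209,0,0],[0.05,-0.345,-0.209,0,0],[0.05,-0.345,-0.209,0,0]]' 20
cat > go.py <<'E'
# usage: go.py x y z [yaw] -> shift in tool axes from the measured pose
import sys; from h import *
s=ctrl.sense(); p=s['position']; yaw=np.radians(s['ee_rot'][2]); c,n=np.cos(yaw),np.sin(yaw)
d=np.array(sys.argv[1:4],float)-p
print("t",round(s['t'],2),"p",p.round(4),"rpy",s['ee_rot'].round(1),"shift",(d@np.array([[c,n,0],[n,-c,0],[0,0,-1]]).T).round(4),"F",s['force'].round(1),"gap",round(s['finger_gap'],4),s['gripper_force'])
E
python3 go.py .4939 -.2547 .1
```

```text
t: 1.0
position: [0.4488, 0.3, 0.2476]
ee_rot: [180.0, -0.0, 163.3]
force: [-0.6, 0.5, -0.4]
finger_gap: 0.0504
gripper_force: 0.0
t 1.0 p [0.4488 0.3    0.2476] rpy [180.   -0.  163.3] shift [-0.2028 -0.5183  0.1476] F [-0.6  0.5 -0.4] gap 0.0504 0.0
```

```bash
python3 shift.py '[[0.05,-0.203,-0.518,0,0],[0.05,-0.203,-0.518,0,0],[0.05,-0.203,-0.518,0,0],[0.05,-0.203,-0.518,0,0],[0.05,-0.203,-0.518,0,0],[0.05,-0.203,-0.518,0,0],[0.05,-0.203,-0.518,0,0],[0.05,-0.203,-0.518,0,0]]'; python3 go.py .4939 -.2547 .1
```

```text
t: 1.8
position: [0.4802, -0.0991, 0.2477]
ee_rot: [180.0, 0.0, 163.3]
force: [1.2, 0.0, -0.5]
finger_gap: 0.0501
gripper_force: 0.0
t 1.8 p [ 0.4802 -0.0991  0.2477] rpy [180.    0.  163.3] shift [-0.0579 -0.1451  0.1477] F [ 1.2  0.  -0.5] gap 0.0501 0.0
```

```bash
python3 shift.py '[[0.05,-0.058,-0.145,0.05,0],[0.05,-0.058,-0.145,0.05,0],[0.05,-0.058,-0.145,0.05,0],[0.05,-0.058,-0.145,0.05,0],[0.05,-0.058,-0.145,0.148,0],[0.05,-0.058,-0.145,0.148,0],[0.05,-0.058,-0.145,0.148,0]]'; python3 go.py .4939 -.2547 .0375
```

```text
t: 2.5
position: [0.4898, -0.249, 0.0929]
ee_rot: [179.6, -0.9, 163.3]
force: [0.2, 0.8, 0.7]
finger_gap: 0.0501
gripper_force: 0.0
t 2.5 p [ 0.4898 -0.249   0.0929] rpy [179.6  -0.9 163.3] shift [-0.0055 -0.0043  0.0554] F [0.2 0.8 0.7] gap 0.0501 0.0
```

```bash
python3 shift.py '[[0.05,0,0,0,0],[0.05,0,0,0,0]]'; python3 go.py .4939 -.2547 .0375
python3 - <<'E'
from h import *
a=ctrl.capture("side"); u=proj("side",[.4939,-.2547,.03])[0].astype(int)
cv2.imwrite("pics/g1.png",cv2.resize(a[u[1]-60:u[1]+40,u[0]-60:u[0]+60],None,fx=5,fy=5,interpolation=cv2.INTER_CUBIC))
E
```

```text
t: 2.7
position: [0.4958, -0.2532, 0.1022]
ee_rot: [-179.9, 0.3, 163.3]
force: [0.7, 0.8, 0.6]
finger_gap: 0.0501
gripper_force: 0.0
t 2.7 p [ 0.4958 -0.2532  0.1022] rpy [-179.9    0.3  163.3] shift [ 0.0014 -0.002   0.0647] F [0.7 0.8 0.6] gap 0.0501 0.0
```

View pics/g1.png

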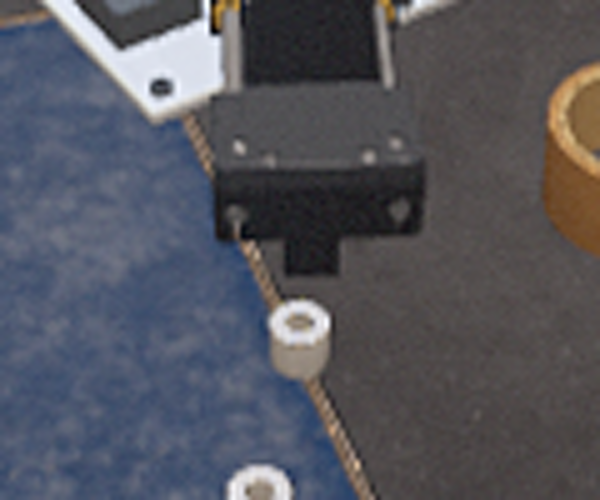

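The gripper hangs just above bush A at (300,340) and is lined up with it. Descending and closing.

```bash
python3 shift.py '[[0.05,0,0,0.04,0],[0.05,0,0,0.062,0],[0.05,0,0,0.062,0],[0.05,0,0,0.062,0]]'; python3 go.py .4939 -.2547 .0375;python3 shift.py '[[0.015,0,0,0,0],[0.015,0,0,0,0],[0.015,0,0,0,0],[0.015,0,0,0,0],[0.015,0,0,0,0]]' 25; python3 go.py .4733 .0616 .14
```

```text
t: 3.15
position: [0.4954, -0.2532, 0.0397]
ee_rot: [-179.9, 0.2, 163.3]
force: [0.1, -1.0, -0.4]
finger_gap: 0.0501
gripper_force: 0.0
t 3.15 p [ 0.4954 -0.2532  0.0397] rpy [-179.9    0.2  163.3] shift [ 0.0011 -0.0019  0.0022] F [ 0.1 -1.  -0.4] gap 0.0501 0.0
t: 3.65
position: [0.4946, -0.2528, 0.0381]
ee_rot: [-180.0, 0.1, 163.3]
force: [-0.9, 0.6, 4.5]
finger_gap: 0.0236
gripper_force: 25.0
t 3.65 p [ 0.4946 -0.2528  0.0381] rpy [-1.800e+02  1.000e-01  1.633e+02] shift [ 0.1109  0.295  -0.1019] F [-0.9  0.6  4.5] gap 0.0236 25.011058303971367
```

```bash
python3 shift.py '[[0.015,0,0,-0.05,0],[0.015,0,0,-0.102,0],[0.015,0.111,0.295,-0.102,0],[0.015,0.111,0.295,-0.102,0],[0.015,0.111,0.295,-0.102,0],[0.015,0.111,0.295,-0.102,0],[0.015,0.111,0.295,-0.102,0],[0.015,0.111,0.295,-0.102,0]]';python3 shift.py '[[0.015,0.007,0.019,0,0],[0.015,0.007,0.019,0,0],[0.015,0.007,0.019,0,0],[0.015,0.007,0.019,0,0]]'; python3 go.py .4733 .0616 .0615
```

```text
t: 4.45
position: [0.4733, 0.0485, 0.1394]
ee_rot: [-180.0, -0.0, 163.2]
force: [1.4, -0.4, 0.7]
finger_gap: 0.0233
gripper_force: 25.0
t: 4.85
position: [0.473, 0.0659, 0.1394]
ee_rot: [-180.0, 0.0, 163.2]
force: [1.1, -0.7, -1.1]
finger_gap: 0.0233
gripper_force: 25.0
t 4.85 p [0.473  0.0659 0.1394] rpy [-180.     0.   163.2] shift [-0.0015 -0.004   0.0779] F [ 1.1 -0.7 -1.1] gap 0.0233 24.996478500179364
```

```bash
python3 shift.py '[[0.015,-0.001,-0.004,0,0],[0.015,-0.001,-0.004,0.04,0],[0.015,-0.001,-0.004,0.062,0],[0.015,-0.001,-0.004,0.062,0],[0.015,-0.001,-0.004,0.062,0]]'; python3 go.py .4733 .0616 .0615
python3 - <<'E'
from h import *
o=[]
for n in("side","top"):
    a=ctrl.capture(n); u=proj(n,[.4733,.0616,.034])[0].astype(int)
    o.append(cv2.resize(a[u[1]-40:u[1]+35,u[0]-35:u[0]+45],(400,375),interpolation=cv2.INTER_CUBIC))
cv2.imwrite("pics/p1.png",np.hstack(o))
E
```

```text
t: 5.35
position: [0.4725, 0.0618, 0.0774]
ee_rot: [-180.0, -0.0, 163.2]
force: [-0.2, -0.3, 0.5]
finger_gap: 0.0236
gripper_force: 25.0
t 5.35 p [0.4725 0.0618 0.0774] rpy [-180.    -0.   163.2] shift [-0.0008 -0.      0.0159] F [-0.2 -0.3  0.5] gap 0.0236 24.996835153651773
```

View pics/p1.png

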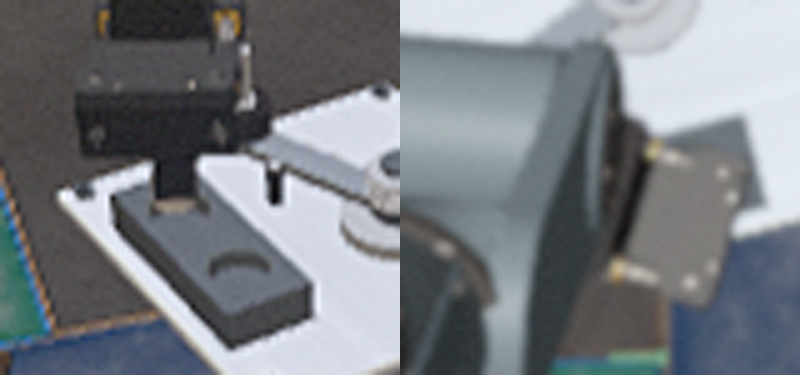

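The side view shows the bush right over the near-left pocket, at about (180,205). The second pocket is at (240,265). Lowering.

```bash
python3 shift.py '[[0.015,-0.001,0,0.006,0],[0.015,-0.001,0,0.011,0],[0.015,-0.001,0,0.0155,0],[0.015,-0.001,0,0.0155,0]]'; python3 go.py .4733 .0616 .0615
```

```text
t: 5.85
position: [0.473, 0.0627, 0.0615]
ee_rot: [-180.0, -0.1, 163.3]
force: [-0.1, 0.6, -0.6]
finger_gap: 0.0234
gripper_force: 25.0
t 5.85 p [0.473  0.0627 0.0615] rpy [-1.800e+02 -1.000e-01  1.633e+02] shift [-0.0006 -0.0009 -0.    ] F [-0.1  0.6 -0.6] gap 0.0234 24.99692042224524
```

```bash
python3 shift.py '[[0.05,0,0,0,0],[0.05,0,0,0,0],[0.05,0,0,0,0],[0.05,0,0,-0.05,0],[0.05,0,0,-0.1,0],[0.05,0,0,-0.1,0]]'; python3 go.py .4494 -.3359 .1
python3 - <<'E'
from h import *
a=ctrl.capture("side"); u=proj("side",[.4733,.0616,.034])[0].astype(int)
cv2.imwrite("pics/p2.png",cv2.resize(a[u[1]-40:u[1]+35,u[0]-35:u[0]+45],None,fx=5,fy=5,interpolation=cv2.INTER_CUBIC))
E
```

```text
t: 6.45
position: [0.4772, 0.0623, 0.1669]
ee_rot: [179.9, 0.7, 163.3]
force: [1.6, 0.1, 0.3]
finger_gap: 0.0495
gripper_force: 0.0
t 6.45 p [0.4772 0.0623 0.1669] rpy [179.9   0.7 163.3] shift [-0.0878 -0.3894  0.0669] F [1.6 0.1 0.3] gap 0.0495 0.0
```

View pics/p2.png

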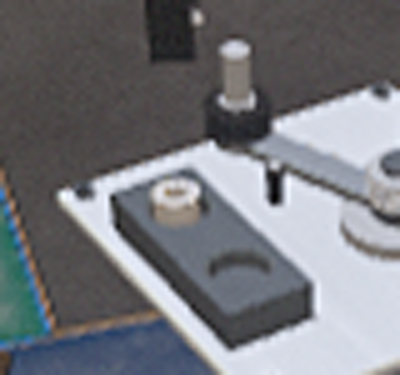

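The bush is upright in the pocket at (176,200), standing about 10 mm proud. Now the second bush.

```bash
python3 shift.py '[[0.05,-0.091,-0.388,0,0],[0.05,-0.091,-0.388,0,0],[0.05,-0.091,-0.388,0,0],[0.05,-0.091,-0.388,0,0],[0.05,-0.091,-0.388,0,0],[0.05,-0.091,-0.388,0,0],[0.05,-0.091,-0.388,0,0],[0.05,-0.091,-0.388,0,0]]';python3 shift.py '[[0.05,0,0,0.05,0],[0.05,0,0,0.06,0],[0.05,0,0,0.06,0],[0.05,0,0,0.06,0]]'; python3 go.py .4494 -.3359 .0375
```

```text
t: 7.3
position: [0.4476, -0.3367, 0.1605]
ee_rot: [179.9, -0.1, 163.2]
force: [2.5, -0.6, -0.1]
finger_gap: 0.05
gripper_force: 0.0
t: 7.7
position: [0.4488, -0.3341, 0.102]
ee_rot: [180.0, -0.1, 163.3]
force: [-0.3, -0.1, 0.2]
finger_gap: 0.0498
gripper_force: 0.0
t 7.7 p [ 0.4488 -0.3341  0.102 ] rpy [ 1.800e+02 -1.000e-01  1.633e+02] shift [-0.001  -0.0016  0.0645] F [-0.3 -0.1  0.2] gap 0.0498 0.0
```

```bash
python3 shift.py '[[0.05,-0.001,-0.001,0.04,0],[0.05,-0.001,-0.001,0.064,0],[0.05,-0.001,-0.001,0.064,0],[0.05,-0.001,-0.001,0.064,0],[0.015,-0.001,-0.001,0.064,0],[0.015,-0.001,-0.001,0.064,0],[0.015,-0.001,-0.001,0.064,0],[0.015,-0.001,-0.001,0.064,0]]' 25; python3 shift.py '[[0.015,0,0,0,0],[0.015,0,0,-0.05,0],[0.015,0,0,-0.1,0],[0.015,0,0,-0.1,0],[0.015,0,0,-0.1,0]]'; python3 go.py .4892 -.0004 .14
```

```text
t: 8.5
position: [0.4499, -0.3367, 0.0387]
ee_rot: [-180.0, 0.1, 163.3]
force: [0.8, -0.2, -0.5]
finger_gap: 0.0261
gripper_force: 0.0
t: 9.0
position: [0.4499, -0.3369, 0.1391]
ee_rot: [-179.9, 0.1, 163.3]
force: [0.1, -0.1, -1.3]
finger_gap: 0.0234
gripper_force: 25.0
t 9.0 p [ 0.4499 -0.3369  0.1391] rpy [-1.799e+02  1.000e-01  1.633e+02] shift [ 0.0592  0.3336 -0.0009] F [ 0.1 -0.1 -1.3] gap 0.0234 24.999927921629705
```

```bash
python3 shift.py '[[0.015,0.059,0.334,0,0],[0.015,0.059,0.334,0,0],[0.015,0.059,0.334,0,0],[0.015,0.059,0.334,0,0],[0.015,0.059,0.334,0,0],[0.015,0.059,0.334,0,0],[0.015,0.059,0.334,0,0],[0.015,0.059,0.334,0,0]]';python3 shift.py '[[0.015,0,0,0.04,0],[0.015,0,0,0.06,0],[0.015,0,0,0.06,0],[0.015,0,0,0.06,0],[0.015,0,0,0.06,0]]'; python3 go.py .4892 -.0004 .0615
python3 - <<'E'
from h import *
a=ctrl.capture("side"); u=proj("side",[.4892,0,.034])[0].astype(int)
cv2.imwrite("pics/p3.png",cv2.resize(a[u[1]-40:u[1]+35,u[0]-35:u[0]+45],None,fx=5,fy=5,interpolation=cv2.INTER_CUBIC))
E
```

```text
t: 9.8
position: [0.4869, 0.0052, 0.1362]
ee_rot: [180.0, -0.3, 163.6]
force: [-0.8, -0.9, -0.2]
finger_gap: 0.0237
gripper_force: 25.0
t: 10.3
position: [0.4895, -0.0003, 0.0784]
ee_rot: [-180.0, 0.0, 163.2]
force: [0.0, -0.1, -0.9]
finger_gap: 0.0236
gripper_force: 25.0
t 10.3 p [ 4.895e-01 -3.000e-04  7.840e-02] rpy [-180.     0.   163.2] shift [ 0.0002 -0.0002  0.0169] F [ 0.  -0.1 -0.9] gap 0.0236 24.999829714537327
```

View pics/p3.png

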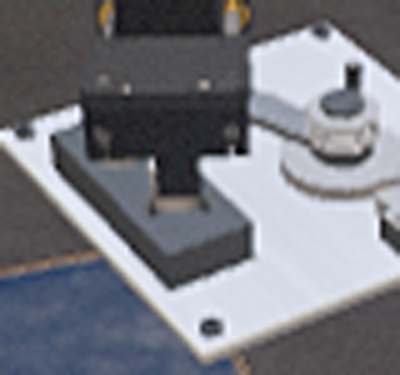

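The bush is centred over the second pocket, at about (180,205). Lowering, releasing and lifting.

```bash
python3 shift.py '[[0.015,0,0,0.006,0],[0.015,0,0,0.011,0],[0.015,0,0,0.0165,0],[0.015,0,0,0.0165,0]]'; python3 shift.py '[[0.05,0,0,0,0],[0.05,0,0,0,0],[0.05,0,0,0,0],[0.05,0,0,-0.05,0],[0.05,0,0,-0.1,0],[0.05,0,0,-0.1,0],[0.05,0,0,-0.1,0]]'; python3 go.py .524 .128 .16
```

```text
t: 10.75
position: [0.4889, 0.0004, 0.0609]
ee_rot: [-180.0, -0.1, 163.3]
force: [-0.1, -0.0, -1.0]
finger_gap: 0.0234
gripper_force: 25.0
t: 11.45
position: [0.4898, 0.0003, 0.1628]
ee_rot: [180.0, 0.2, 163.3]
force: [-0.8, 0.5, -0.7]
finger_gap: 0.0499
gripper_force: 0.0
t 11.45 p [4.898e-01 3.000e-04 1.628e-01] rpy [180.    0.2 163.3] shift [0.004  0.1322 0.0028] F [-0.8  0.5 -0.7] gap 0.0499 0.0
```

```bash
python3 shift.py '[[0.05,0.004,0.132,0,59],[0.05,0.004,0.132,0,59],[0.05,0.004,0.132,0,59],[0.05,0.004,0.132,0,59],[0.05,0.004,0.132,0,59],[0.05,0.004,0.132,0,59],[0.05,0.004,0.132,0,59],[0.05,0.004,0.132,0,59]]'; python3 shift.py '[[0.05,0,0,0,0],[0.05,0,0,0,0]]'; python3 go.py .5243 .128 .085
python3 - <<'E'
from h import *
o=[]
a=ctrl.capture("side"); u=proj("side",[.5,.07,.06])[0].astype(int)
cv2.imwrite("pics/q.png",cv2.resize(a[u[1]-55:u[1]+45,u[0]-55:u[0]+65],None,fx=5,fy=5,interpolation=cv2.INTER_CUBIC))
E
```

```text
t: 12.25
position: [0.5219, 0.1279, 0.1597]
ee_rot: [-179.8, -0.0, 104.2]
force: [-1.1, 0.1, -0.4]
finger_gap: 0.0502
gripper_force: 0.0
t: 12.45
position: [0.5228, 0.1278, 0.1608]
ee_rot: [-179.9, -0.0, 104.4]
force: [0.2, -0.6, -0.3]
finger_gap: 0.0502
gripper_force: 0.0
t 12.45 p [0.5228 0.1278 0.1608] rpy [-179.9   -0.   104.4] shift [-0.0002  0.0015  0.0758] F [ 0.2 -0.6 -0.3] gap 0.0502 0.0
```

View pics/q.png

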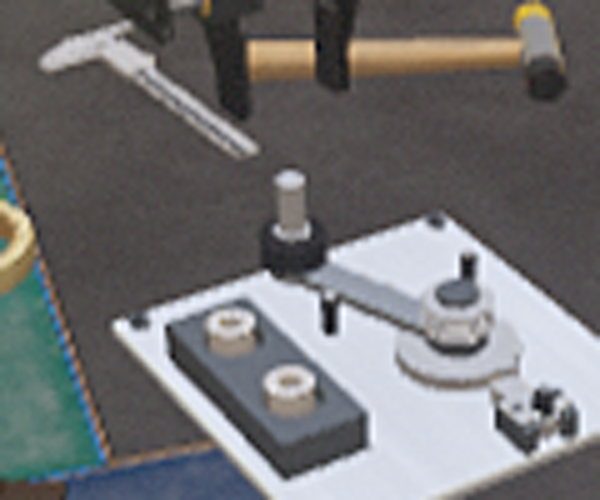

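Both bushes sit upright and proud in their pockets at (230,330) and (290,385). The fingertips, at (235,110) and (335,85), straddle the post at (290,180). Descending around the post and closing.

```bash
python3 shift.py '[[0.05,0,0.001,0.04,0],[0.05,0,0.001,0.076,0],[0.05,0,0.001,0.076,0],[0.05,0,0.001,0.076,0]]'; python3 shift.py '[[0.01,0,0,0,0],[0.01,0,0,0,0],[0.01,0,0,0,0],[0.01,0,0,0,0],[0.01,0,0,0,0],[0.01,0,0,0,0],[0.01,0,0,0,0]]' 30; python3 go.py .5243 .128 .085
```

```text
t: 12.9
position: [0.524, 0.1281, 0.0853]
ee_rot: [-179.9, -0.0, 104.3]
force: [-0.1, 0.3, 0.9]
finger_gap: 0.0501
gripper_force: 0.0
t: 13.6
position: [0.5238, 0.1281, 0.0858]
ee_rot: [-179.9, -0.0, 104.3]
force: [-2.3, -0.2, 4.2]
finger_gap: 0.0151
gripper_force: 30.0
t 13.6 p [0.5238 0.1281 0.0858] rpy [-179.9   -0.   104.3] shift [-0.0002  0.0005  0.0008] F [-2.3 -0.2  4.2] gap 0.0151 29.99994920566678
```

```bash
python3 shift.py '[[0.01,0.002,0.005,0,0],[0.01,0.003,0.010,0,0],[0.01,0.004,0.015,0,0],[0.01,0.005,0.020,0,0],[0.01,0.006,0.025,0,0],[0.01,0.0065,0.030,0,0],[0.01,0.007,0.035,0,0],[0.01,0.007,0.039,0,0]]'; python3 go.py 0 0 0; python3 shift.py '[[0.01,0,0.005,0,0],[0.01,0,0.010,0,0],[0.01,-0.001,0.015,0,0],[0.01,-0.002,0.020,0,0],[0.01,-0.003,0.025,0,0],[0.01,-0.004,0.030,0,0],[0.01,-0.005,0.034,0,0],[0.01,-0.007,0.039,0,0]]'; python3 shift.py '[[0.01,0,0,0,0],[0.01,0,0,0,0],[0.01,0,0,0,0]]'
python3 - <<'E'
from h import *
s=ctrl.sense(); p=s['position']; piv=np.array([.5892,.0324]); d=p[:2]-piv
print(p,np.hypot(*d), "arm angle", np.radians(110+14.37)-np.arctan2(d[1],d[0]),s['force'],s['finger_gap'])
E
```

```text
t: 14.4
position: [0.5569, 0.1437, 0.0856]
ee_rot: [-179.5, -0.0, 104.3]
force: [-8.0, -4.0, 10.4]
finger_gap: 0.0153
gripper_force: 30.0
t 14.4 p [0.5569 0.1437 0.0856] rpy [-179.5   -0.   104.3] shift [-0.0013 -0.5751  0.0856] F [-8.  -4.  10.4] gap 0.0153 29.999853316694498
t: 15.2
position: [0.5958, 0.1477, 0.0857]
ee_rot: [-179.5, -0.1, 104.3]
force: [-8.3, 1.3, 10.9]
finger_gap: 0.015
gripper_force: 30.0
t: 15.5
position: [0.5959, 0.1477, 0.0857]
ee_rot: [-179.5, -0.1, 104.3]
force: [-7.3, 1.2, 10.1]
finger_gap: 0.0151
gripper_force: 30.0
[0.59588434 0.14774616 0.08567414] 0.11553967665719962 arm angle 0.6577551436942808 [-7.30873345  1.15077604 10.12497813] 0.015114681171594608
```

```bash
python3 shift.py '[[0.01,0,0.001,0,0],[0.01,-0.001,0.0025,0,0],[0.01,-0.001,0.0035,0,0],[0.01,-0.001,0.0035,0,0],[0.01,-0.001,0.0035,0,0],[0.01,-0.001,0.0035,0,0]]'
python3 - <<'E'
from h import *
s=ctrl.sense(); p=s['position']; piv=np.array([.5892,.0324]); d=p[:2]-piv
print(p,np.hypot(*d), "arm angle", np.radians(110+14.37)-np.arctan2(d[1],d[0]),s['force'],s['finger_gap'])
a,b=ctrl.capture("side"),cv2.imread("pics/side_raw.png")
for n,x in dict(spacer=(.502,-.152,.011),holeB=(.4892,0,.04),tape=(.66,-.2,.02)).items():
    u=proj("side",x)[0].astype(int); r=np.s_[u[1]-8:u[1]+9,u[0]-8:u[0]+9]; print(n,u,cv2.absdiff(a[r],b[r]).mean())
E
```

```text
t: 16.1
position: [0.5993, 0.1475, 0.0856]
ee_rot: [-179.5, -0.1, 104.3]
force: [-8.2, -0.4, 9.5]
finger_gap: 0.0149
gripper_force: 30.0
[0.59928948 0.14750722 0.08564015] 0.11554855676298527 arm angle 0.6872991139795552 [-8.24514031 -0.37062075  9.45355749] 0.014926007658677042
spacer [227 238] 2.688581314878893
holeB [204 193] 24.402537485582467
tape [298 233] 2.6193771626297577
```

```bash
python3 -c "
from station import ctrl
print(ctrl.finish_job())"
```

```text
the job is handed in; nothing more can be done
None
```

I handed the job in at about 16 s: both bushes stand upright in their pockets, and the gripper still holds the post with the arm at about 0.69 rad, past the click and clear of the pawl. That angle comes from the tool position, since I couldn't see the pawl. The spacer and tape looked unmoved in a final image check, which left out the hex keys, but the tool never went near them.

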